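# Tip the tall carton into the code reader's field

### The arm

A 6-joint arm with a two-finger parallel gripper is mounted at the origin on the work surface. World frame = base frame: x ahead of the robot, y to its left, z up, the work surface at z = 0. Lengths are in m, angles in rad, forces in N, time in s.
With the tool pointing down it reaches from about 0.25 to 0.775 m from the base axis. Payload 4 kg.
Tool frame: the origin (TCP) lies on the centre line of the jaws, within the pads' length; the fingertips stand 17 mm ahead of it and the grasp point (between the pads) lies 2 mm behind it; z points along the fingers, y is the line along which they close (so a half turn about z gives the same grasp; the last joint's range is limited). The gripper opens to 94 mm and grips with 3 to 60 N. Pads are 16 mm wide; open, the fingers measure 119 mm over their backs; the gripper's body (75 mm by 177 mm) begins 78 mm behind the grasp point.
Start: joints at [1.241, 0.087, 1.371, -0, 1.684, -0.103], TCP at [0.124, 0.536, 0.223] pointing down, gripper open.
Joint ranges: [-3.1, 3.1], [-0.76, 2.03], [0.27, 2.55], [-1.08, 4.22], [0.17, 2.65], [-2.57, 2.57]. Speed limits (rad/s): [2.79, 2.79, 3.14, 3.14, 3.14, 3.14].

### API

Orientations are given as [roll, pitch, yaw] about the fixed x, y, z axes, in that order (R = Rz(yaw) Ry(pitch) Rx(roll)).
In Python, from bench import robot gives the robot as it stands.
- The arm moves only by the tool servo_tool, never from a script. Its argument "plan" is a list of rows, each a list of 7 numbers: the shift along the tool's x, y, z normalised to -1 to 1, where 1 is 0.1 m, then the turn, a rotation vector about the tool's x, y, z normalised to -1 to 1, where 1 is pi/2 rad, then the finger opening in mm, from 0 to 94. In form: [[x, y, z, ax, ay, az, gripper], ...]. A call has 1 to 12 rows; each row is the pose to reach, as a shift and turn from the pose commanded when the call began, along the tool's axes at that moment; what a row does not reach only later rows make up. A row lasts 1/12 s, in which the tool goes at most 41.7 mm and 7.16 degrees, less where a joint would pass 70% of its speed; a pose out of reach is approached as far as the arm can. A call with a number of a shift or a turn outside -1 to 1 is refused whole. A call with a gripper value outside its range is refused whole. The fingers move at their own pace and stop on an object; the grip force is fixed at half the most. Time passes only in rows, so rows that repeat a pose let the fingers close. It gives the time, the measured TCP pose, the force, the opening and the grip force at its end, in the units of the state.
- robot.get_obs(): the state, without advancing time (a new reading comes with each control period).
- robot.snapshot(name): name is "scene" or "side" or "wrist"; returns the picture (384x512x3 uint8, red, green, blue); there is no depth.
- robot.camera_params(name): a dict with "camera_matrix" (3x3 intrinsics, pixels), "rvec" (rotation vector, rad) and "tvec" (3), from world to camera coordinates, as OpenCV has them; the wrist camera has in their place "tool_from_camera" (4x4, takes a point from camera to tool coordinates, whose origin is the TCP and whose axes are the flange's). Camera axes: x right, y down, z forward; pixel columns grow to the right and rows downward; lengths in m; the calibration is good to about 2 mm. A picture is of the moment at which its call begins: read the wrist's pose just before it. camera_params takes no time and is no camera call.
- robot.close_job(): hands the job in; it is judged then, once.
Trained networks look in the newest picture that a camera, given by its name, has taken for a name from the list of things; names that differ only in an ending like _2 or _b are one class to them, and where a whole thing is asked for, a point or a joint stands for the part that bears it (a point fixed in the world has none). Each returns a list of dicts, best first, with "conf" (0 to 1); they miss things now and then, are a little off and sometimes report something else, mostly with a low value. They report only what shows in the picture. A call takes as long as a camera call.
- robot.find_in(thing, camera): "extent" ([centre column, centre row, width, height] in pixels, round what is visible of it).
The state is a dict: "time": time; "joint_positions": joint angles; "qvel": joint speeds; "joint_torque": joint torques, N m; "tool_pos": TCP position; "ee_rot": TCP orientation; "wrist_force": force on the tool from outside, world axes, zero at the start; "wrist_torque": the same for the moment, N m; "width": finger opening in m; "finger_force": force on a finger pad.
Only numpy, scipy, OpenCV 4.12 (cv2) and the standard library are available. Lean on these libraries where they do the work, as an engineer would, in place of code of your own. Each camera call takes 0.05 s, during which the arm holds its last target. There are 200 camera calls.

### The job

Slide the tall carton forward, still standing, until the foot of its front face has crossed into the taped outline, then push it high on its labelled back so that it falls forward and lies flat inside the outline, label up. Once it lies there, press the button on the white console to have it read, and back off. Only push and press with the fingers: do not pick the carton up, and leave everything else where it stands.

Things in the scene. Friction and masses are not known exactly. Their poses are not given: they have to be found in the camera images.
- carton: the tall cardboard carton, 140 high, 80 wide (its y), 55 thick (its x), 0.15 to 0.3 kg, standing on the bench short of the outline. Origin at the centre of its underside; z up its height, +x out of its plain front face towards the outline (the way it must fall); its back (-x) carries the white bar label and faces rightwards and towards the robot. Pushed within 25 mm of the bench it slides, above mid-height it tips
- toe_left (a point): left (+y) end of the carton's front foot edge, the edge it tips about: at x +27.5, y +40, z 0 mm in the carton's frame. (For the low push tilt the gripper, fingertips leading, so that its body does not meet the carton's top first.)
- toe_right (a point): right (-y) end of the front foot edge: at x +27.5, y -40, z 0 mm in the carton's frame
- head_left (a point): left end of the carton's front top edge: at x +27.5, y +40, z 140 mm in the carton's frame
- head_right (a point): right end of the front top edge: at x +27.5, y -40, z 140 mm in the carton's frame
- outline: rectangle of flat white tape on the dark bench, the reading field: 190 (its x) by 130 (its y) inside the tape, tape 12 wide, no height. Origin at its centre; +x runs lengthwise away from the carton, so the near inside edge is at x -95; z up. The carton starts with its front foot edge 30 to 55 mm short of that edge, within 15 mm of the centre line, turned by up to 0.15 rad
- button (a joint): travel of the console's grey round spring button (28 across): 0 released, 0.006 m fully down, which takes 5 N; it springs back. It counts as pressed beyond 0.004
- button_top (a point): centre of the top of the button, which is pressed straight down; the button sits in a low black housing on the white console box (90 x 80 x 30 high) at the right of the bench
- short_carton: bystander: a like cardboard carton but only 90 high (80 wide, 55 thick), standing past the outline's far left corner; origin at the centre of its underside
- amber_bottle: bystander: amber bottle, 48 across, 105 high, beside the outline on the side away from the robot; origin at the centre of its underside
- tub: bystander: white screw-top tub, 64 across, 75 high, beside the outline on the robot's side; origin at the centre of its underside
- bowl: bystander: steel bowl, 150 across, 60 high, on the left; origin at the centre of its underside
- vial: bystander: small vial, 28 across, 55 high, on the left beyond the bowl; origin at the centre of its underside
- scoop: bystander: spoon lying on the bench, on the left nearer the robot; origin under its middle

How it is judged:
By the outcome, as a careful person would: the job done as asked, in the order asked, and still so for the second after the job is handed in, with the robot touching nothing.
It also fails if it takes over 59 s, if anything falls off the work surface, if the arm or the gripper's body presses on something with over 40 N, if the wrist force passes 120 N, or if a joint passes its speed limit or range.

## Working session

There is one attempt and no reset: what is moved stays moved. The work goes in short steps, Python scripts to look and compute and a tool call to move; the robot and the scene stay as the last step left them, time stands still between calls to the robot, and variables do not carry over. Pictures are saved under pics/ and viewed, at most 10 in all, crops included, and the job is handed in when it is done.

Besides the shell and the picture viewer there is one more tool, called after "Call:" as a command line: name --pt "numbers of a row" for each row, then --argument value for the rest. servo_tool: Moves the arm, as the interface text tells. Scaled input: -1 to 1 covers 0.1 m each way for a shift and pi/2 rad each way for a turn. Its arguments: {"type":"object","properties":{"plan":{"type":"array","items":{"type":"array","items":{"type":"number"}}}},"required":["plan"]}

```bash
mkdir -p pics
python3 - <<'E'
from bench import robot
import cv2,numpy as np
o=robot.get_obs();print(o['time'],o['tool_pos'],o['ee_rot'],o['width'])
for n in ['scene','side']:
    im=robot.snapshot(n);cv2.imwrite(f'pics/{n}0.png',cv2.resize(im[:,:,::-1],(800,600),interpolation=cv2.INTER_CUBIC))
    p=robot.camera_params(n);print(n,p)
    for t in ['carton','outline','button','short_carton','tub','amber_bottle']:
        r=robot.find_in(t,n);print(t,[(np.round(x['extent']).tolist(),round(x['conf'],2)) for x in r[:2]])
print(robot.camera_params('wrist'))
E
```

```text
0.0 [0.12351726 0.53543576 0.22132829] [-3.13946079e+00 -2.33609533e-04  2.91474600e+00] 0.09375857810478393
scene {'camera_matrix': array([[453.53216859,   0.        , 255.01955626],
       [  0.        , 453.53216859, 186.23943033],
       [  0.        ,   0.        ,   1.        ]]), 'rvec': array([ 1.25746784,  2.33560155, -0.88797248]), 'tvec': array([ 0.28431186, -0.30368183,  1.68804954])}
carton [([231.0, 189.0, 36.0, 55.0], 0.64), ([268.0, 239.0, 88.0, 73.0], 0.64)]
outline [([268.0, 242.0, 84.0, 71.0], 0.94)]
button [([173.0, 138.0, 9.0, 5.0], 0.52), ([425.0, 209.0, 53.0, 46.0], 0.47)]
short_carton [([339.0, 228.0, 30.0, 43.0], 0.86)]
tub [([304.0, 203.0, 24.0, 31.0], 0.91), ([231.0, 188.0, 35.0, 54.0], 0.41)]
amber_bottle [([206.0, 244.0, 17.0, 35.0], 0.57)]
side {'camera_matrix': array([[436.46444762,   0.        , 245.95011224],
       [  0.        , 436.46444762, 188.26367431],
       [  0.        ,   0.        ,   1.        ]]), 'rvec': array([ 0.51614693, -2.69361483,  1.20684277]), 'tvec': array([0.563016  , 0.19514083, 1.43210856])}
carton [([254.0, 183.0, 27.0, 45.0], 0.91)]
outline [([221.0, 227.0, 71.0, 45.0], 0.66)]
button [([204.0, 178.0, 15.0, 27.0], 0.68)]
short_carton [([236.0, 252.0, 33.0, 34.0], 0.78)]
tub [([259.0, 231.0, 24.0, 26.0], 0.87)]
amber_bottle [([203.0, 182.0, 15.0, 25.0], 0.75)]
{'camera_matrix': array([[283.70155532,   0.        , 256.54789573],
       [  0.        , 283.70155532, 190.2111506 ],
       [  0.        ,   0.        ,   1.        ]]), 'tool_from_camera': array([[-8.37088827e-04, -9.60681944e-01, -2.77649963e-01,
         8.26662229e-02],
       [ 9.99999552e-01, -9.27070937e-04,  1.92803405e-04,
         1.41914842e-03],
       [-4.42623961e-04, -2.77649677e-01,  9.60682289e-01,
        -1.62647689e-01],
       [ 0.00000000e+00,  0.00000000e+00,  0.00000000e+00,
         1.00000000e+00]])}
```

View pics/scene0.png

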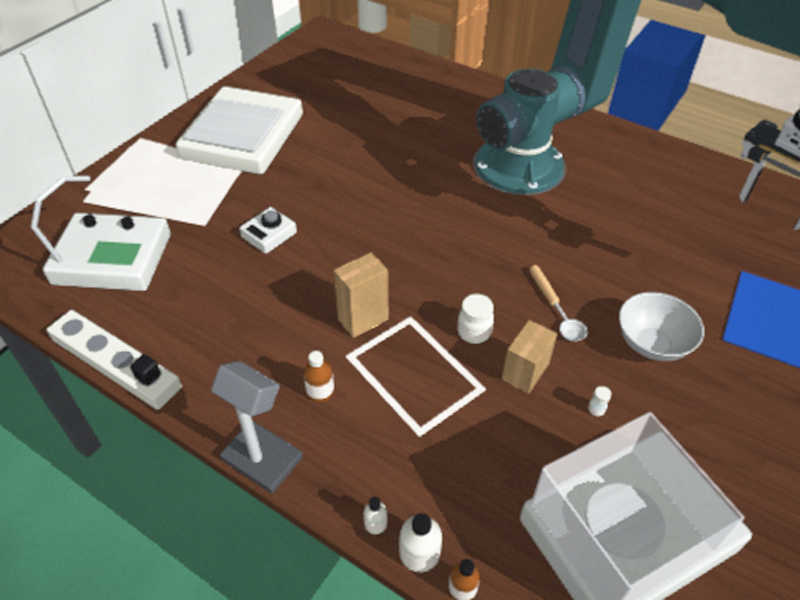

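View pics/side0.png

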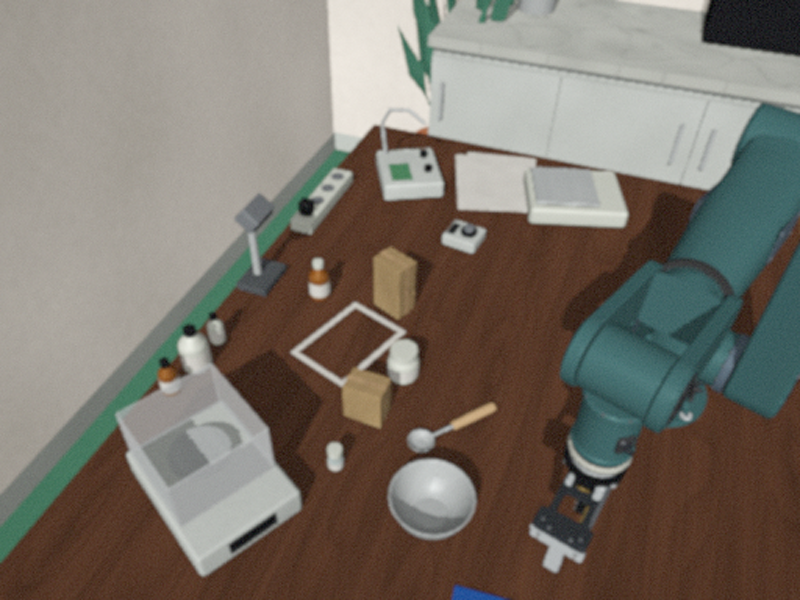

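The scene view shows the carton at (362,295), the outline corners at (410,318), (347,356), (420,434) and (485,388), and the console button at (270,215). In the side view the carton is at (395,283), the outline corners are at (355,303), (405,331), (343,385) and (291,351), and the button is at (468,230).

```bash
cat > h.py <<'E'
from bench import robot
import cv2,numpy as np
from scipy.spatial.transform import Rotation as R
def cam(n,obs=None):
    p=robot.camera_params(n);K=p['camera_matrix']
    if n=='wrist':
        T=np.eye(4);T[:3,:3]=R.from_euler('xyz',obs['ee_rot']).as_matrix();T[:3,3]=obs['tool_pos']
        W=np.linalg.inv(T@p['tool_from_camera']);return K,W[:3,:3],W[:3,3]
    return K,cv2.Rodrigues(p['rvec'])[0],np.ravel(p['tvec'])
def onz(c,px,z):
    K,Rm,t=c;px=np.atleast_2d(px).astype(float)
    d=(np.linalg.inv(K)@np.c_[px,np.ones(len(px))].T).T@Rm;o=-Rm.T@t
    return o+d*((z-o[2])/d[:,2])[:,None]
def tri(obs):
    P=[c[0]@np.c_[c[1],c[2]] for c,_ in obs]
    X=cv2.triangulatePoints(P[0],P[1],np.float64(obs[0][1]).reshape(2,1),np.float64(obs[1][1]).reshape(2,1));return (X[:3]/X[3]).ravel()
def proj(c,X):
    return cv2.projectPoints(np.atleast_2d(X).astype(float),cv2.Rodrigues(c[1])[0],c[2],c[0],None)[0][:,0]
E
python3 - <<'E'
from h import *
s=cam('scene');d=cam('side');f=1.5625
np.set_printoptions(precision=3,suppress=True)
a=onz(s,np.array([(410,318),(347,356),(420,434),(485,388)])/f,0);b=onz(d,np.array([(405,331),(355,303),(291,351),(343,385)])/f,0)
print(a,b)
print('btn',tri([(s,np.array((270,215))/f),(d,np.array((468,230))/f)]))
for n,z,p,q in [('shortc',.045,(339,228),(236,252)),('tub',.037,(304,203),(259,231)),('bottle',.05,(206,242),(203,180)),('carton',.07,(231,189),(253,182))]: print(n,tri([(s,p),(d,q)]))
print('bowl',onz(s,np.array((661,325))/f,.03))
E
```

```text
[[ 0.544  0.044  0.   ]
 [ 0.684 -0.004  0.   ]
 [ 0.749  0.195  0.   ]
 [ 0.606  0.242  0.   ]] [[ 0.54   0.038  0.   ]
 [ 0.682 -0.006  0.   ]
 [ 0.751  0.19   0.   ]
 [ 0.605  0.237  0.   ]]
btn [ 0.502 -0.334  0.043]
shortc [0.531 0.283 0.049]
tub [0.499 0.158 0.035]
bottle [0.773 0.009 0.049]
carton [ 0.593 -0.035  0.064]
bowl [[0.321 0.456 0.03 ]]
```

Call:
servo_tool --pt "-0.4 -0.4 -0.2 0 0 0.08 60" --pt "-0.8 -0.8 -0.4 0 0 0.16 40" --pt "-1 -1 -0.5 0 0 0.24 40" --pt "-1 -1 -0.5 0 0 0.32 40" --pt "-1 -1 -0.5 0 0 0.4 40" --pt "-1 -1 -0.5 0 0 0.48 40" --pt "-1 -1 -0.5 0 0 0.56 40" --pt "-1 -1 -0.5 0 0 0.64 40" --pt "-1 -1 -0.5 0 0 0.72 40" --pt "-1 -1 -0.5 0 0 0.8 40" --pt "-1 -1 -0.5 0 0 0.88 40" --pt "-1 -1 -0.5 0 0 0.96 40"

```text
time: 1.7
tool_pos: [0.1986, 0.416, 0.2726]
ee_rot: [3.141, -0.0, 1.409]
wrist_force: [-0.8, 0.7, 0.4]
width: 0.0399
finger_force: 0.0
```

Call:
servo_tool --pt "-0.25 0.25 0 0 0 0.06 40" --pt "-0.5 0.5 0 0 0 0.1 40" --pt "-0.72 0.72 0 0 0 0.1 40" --pt "-0.94 0.94 0 0 0 0.1 40"

```text
time: 2.03
tool_pos: [0.2773, 0.3074, 0.2727]
ee_rot: [3.141, -0.001, 1.258]
wrist_force: [0.4, 0.2, -0.7]
width: 0.0401
finger_force: 0.0
```

Call:
servo_tool --pt "-0.22 0.25 0 0 0 0 40" --pt "-0.44 0.5 0 0 0 0 40" --pt "-0.65 0.75 0 0 0 0 40" --pt "-0.86 1 0 0 0 0 40"

```text
time: 2.37
tool_pos: [0.346, 0.1945, 0.2728]
ee_rot: [3.141, -0.001, 1.258]
wrist_force: [0.5, 0.3, 0.0]
width: 0.0396
finger_force: 0.0
```

Call:
servo_tool --pt "-0.22 0.25 0 0 0 0 40" --pt "-0.44 0.5 0 0 0 0 40" --pt "-0.65 0.75 0 0 0 0 40" --pt "-0.86 1 0 0 0 0 40"

```text
time: 2.7
tool_pos: [0.4147, 0.0817, 0.2728]
ee_rot: [3.141, -0.001, 1.257]
wrist_force: [0.7, 0.8, -0.4]
width: 0.0398
finger_force: 0.0
```

Call:
servo_tool --pt "-0.22 0.25 0 0 0 0 40" --pt "-0.44 0.5 0 0 0 0 40" --pt "-0.65 0.75 0 0 0 0 40" --pt "-0.86 1 0 0 0 0 40"

```text
time: 3.03
tool_pos: [0.4834, -0.031, 0.2727]
ee_rot: [3.141, -0.0, 1.257]
wrist_force: [0.5, -0.3, 0.3]
width: 0.04
finger_force: 0.0
```

Call:
servo_tool --pt "-0.22 0.25 0 0 0.07 0 40" --pt "-0.44 0.5 0 0 0.14 0 40" --pt "-0.65 0.75 0 0 0.21 0 40" --pt "-0.86 1 0 0 0.28 0 40" --pt "-0.86 1 0 0 0.36 0 40" --pt "-0.86 1 0 0 0.44 0 40" --pt "-0.86 1 0 0 0.44 0 40" --pt "-0.86 1 0 0 0.44 0 40"

```text
time: 3.7
tool_pos: [0.5509, -0.1433, 0.2705]
ee_rot: [-3.136, -0.69, 1.252]
wrist_force: [0.4, -0.5, -0.0]
width: 0.0398
finger_force: 0.0
```

Run:
```python
from h import *
np.set_printoptions(precision=3,suppress=True)
o=robot.get_obs();print(o['time'],o['tool_pos'],o['ee_rot'],o['joint_positions'])
print(R.from_euler('xyz',o['ee_rot']).as_matrix())
im=robot.snapshot('wrist');cv2.imwrite('pics/w1.png',cv2.resize(im[:,:,::-1],(800,600),interpolation=cv2.INTER_CUBIC))
np.save('o1.npy',o,allow_pickle=True)
```

```text
3.7 [ 0.551 -0.143  0.271] [-3.136 -0.69   1.252] [-0.713  0.197  1.303  0.662  1.879 -0.266]
[[ 0.242  0.951  0.195]
 [ 0.732 -0.311  0.606]
 [ 0.637 -0.004 -0.771]]
```

View pics/w1.png

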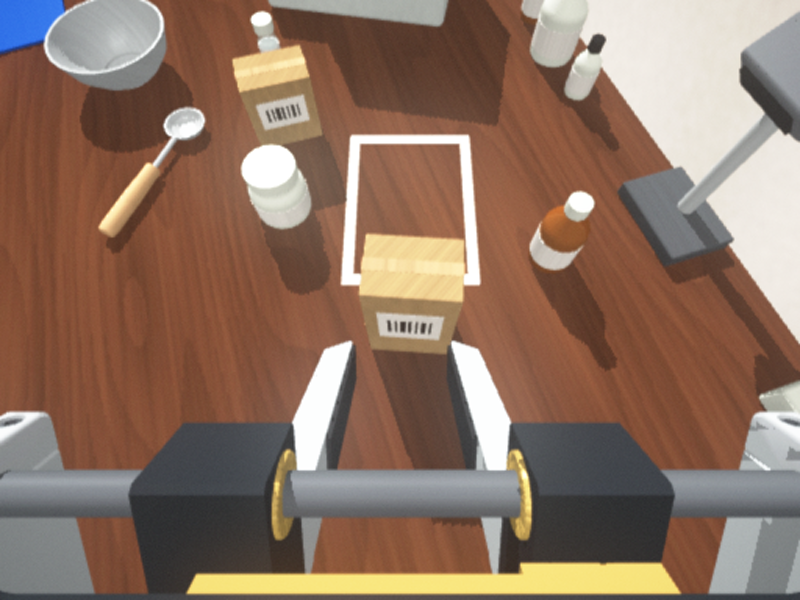

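The wrist view shows the carton's back foot edge from (371,349) to (453,352), and its top back edge from (361,293) to (464,300). The outline's outer corners are at (341,284), (480,284), (350,136) and (470,136).

Run:
```python
from h import *
np.set_printoptions(precision=3,suppress=True)
o=np.load('o1.npy',allow_pickle=True).item();c=cam('wrist',o);f=1.5625
t=onz(c,np.array([(341,284),(480,284),(470,136),(350,136)])/f,0);print(t)
ctr=t.mean(0);u=(t[2]+t[3]-t[0]-t[1])[:2];u/=np.linalg.norm(u);l=np.array([-u[1],u[0]]);print('ctr',ctr,u,np.arctan2(u[1],u[0]))
L=lambda p:np.c_[(p-ctr)[:,:2]@u,(p-ctr)[:,:2]@l,p[:,2]]
print(L(t))
print('foot back',L(onz(c,np.array([(371,349),(453,352)])/f,0)))
print('top',L(onz(c,np.array([(361,293),(464,300),(465,238),(366,235)])/f,.14)))
print('tcp',L(o['tool_pos'][None]))
```

```text
[[ 0.538  0.041  0.   ]
 [ 0.685 -0.008  0.   ]
 [ 0.754  0.194  0.   ]
 [ 0.605  0.244  0.   ]]
ctr [0.645 0.118 0.   ] [0.317 0.948] 1.2484505025195864
[[-0.107  0.077  0.   ]
 [-0.106 -0.077  0.   ]
 [ 0.107 -0.078  0.   ]
 [ 0.107  0.078  0.   ]]
foot back [[-0.182  0.042  0.   ]
 [-0.185 -0.044  0.   ]]
top [[-0.18   0.04   0.14 ]
 [-0.186 -0.038  0.14 ]
 [-0.132 -0.042  0.14 ]
 [-0.129  0.038  0.14 ]]
tcp [[-0.277  0.007  0.271]]
```

Call:
servo_tool --pt "-0.13 0.02 0.26 0 0 0 40" --pt "-0.26 0.03 0.52 0 0 0 40" --pt "-0.4 0.04 0.8 0 0 0 40"

```text
time: 4.0
tool_pos: [0.563, -0.1226, 0.1877]
ee_rot: [3.132, -0.686, 1.267]
wrist_force: [0.8, 0.0, -0.2]
width: 0.0402
finger_force: 0.0
```

Call:
servo_tool --pt "-0.13 0.02 0.26 0 0 0 40" --pt "-0.26 0.03 0.52 0 0 0 40" --pt "-0.4 0.03 0.8 0 0 0 40"

```text
time: 4.25
tool_pos: [0.5722, -0.1038, 0.0998]
ee_rot: [3.134, -0.687, 1.267]
wrist_force: [-0.3, 0.3, -0.3]
width: 0.0402
finger_force: 0.0
```

Call:
servo_tool --pt "-0.1 0 0.2 0 0 0 40" --pt "-0.2 0 0.4 0 0 0 40" --pt "-0.27 0 0.55 0 0 0 40" --pt "-0.31 0 0.62 0 0 0 40" --pt "-0.31 0 0.62 0 0 0 40"

```text
time: 4.67
tool_pos: [0.5753, -0.0885, 0.0304]
ee_rot: [-3.141, -0.69, 1.261]
wrist_force: [-0.5, 0.1, 0.5]
width: 0.0402
finger_force: 0.0
```

```bash
cat >> h.py <<'E'
ctr=np.array([.645,.118]);u=np.array([.317,.948]);l=np.array([-.948,.317])
def L(p): p=np.atleast_2d(p);return np.c_[(p[:,:2]-ctr)@u,(p[:,:2]-ctr)@l,p[:,2]].round(4)
E
python3 -c "
from h import *
o=robot.get_obs();print(o['time'],L(o['tool_pos']),o['ee_rot'],o['joint_positions'].round(3),o['wrist_force'].round(1))"
```

```text
4.6667 [[-0.2178  0.0007  0.0304]] [-3.14081811 -0.68997347  1.26146605] [-0.614  0.368  1.594  0.658  1.453 -0.478] [-0.5  0.1  0.5]
```

Call:
servo_tool --pt "-0.02 0 0.04 0 0 0 40" --pt "0 0 0.06 0 0 0 40" --pt "0.03 0 0.08 0 0 0 40" --pt "0.06 0 0.11 0 0 0 40" --pt "0.09 0 0.13 0 0 0 40" --pt "0.11 0 0.15 0 0 0 40" --pt "0.14 0 0.18 0 0 0 40" --pt "0.17 0 0.2 0 0 0 40" --pt "0.2 0 0.22 0 0 0 40" --pt "0.22 0 0.24 0 0 0 40" --pt "0.25 0 0.27 0 0 0 40" --pt "0.28 0 0.295 0 0 0 40"

```text
time: 5.67
tool_pos: [0.5879, -0.0521, 0.0258]
ee_rot: [-3.142, -0.691, 1.258]
wrist_force: [-0.9, -2.3, 0.4]
width: 0.04
finger_force: 1.1
```

Run:
```python
from h import *
o=robot.get_obs();print(o['time'],L(o['tool_pos']),o['ee_rot'],o['wrist_force'].round(1))
im=robot.snapshot('wrist');cv2.imwrite('pics/w2.png',cv2.resize(im[:,:,::-1],(800,600),interpolation=cv2.INTER_CUBIC))
np.save('o2.npy',o,allow_pickle=True)
```

```text
5.6667 [[-0.1794  0.0002  0.0258]] [-3.14154656 -0.69129248  1.25761193] [-0.9 -2.3  0.4]
```

View pics/w2.png

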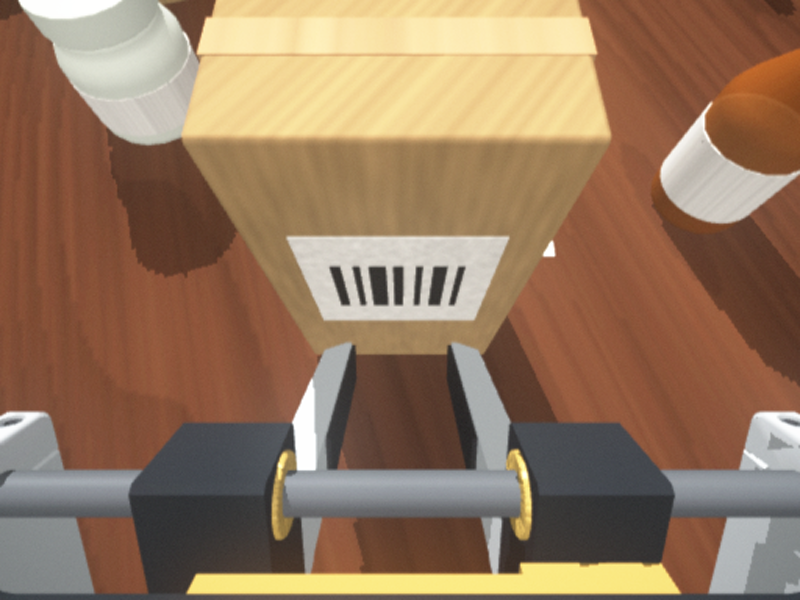

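The wrist view shows the carton standing square to the fingers, with its back foot edge from (316,354) to (488,354) and both fingertips against it.

Call:
servo_tool --pt "0.02 0 0.02 0 0 0 40" --pt "0.045 0 0.04 0 0 0 40" --pt "0.07 0 0.06 0 0 0 40" --pt "0.095 0 0.08 0 0 0 40" --pt "0.12 0 0.1 0 0 0 40" --pt "0.145 0 0.12 0 0 0 40" --pt "0.17 0 0.14 0 0 0 40" --pt "0.195 0 0.16 0 0 0 40" --pt "0.215 0 0.18 0 0 0 40" --pt "0.23 0 0.19 0 0 0 40" --pt "0.24 0 0.2 0 0 0 40" --pt "0.24 0 0.2 0 0 0 40"

```text
time: 6.72
tool_pos: [0.5975, -0.0223, 0.0257]
ee_rot: [-3.141, -0.692, 1.258]
wrist_force: [-0.7, -0.9, -0.0]
width: 0.0398
finger_force: 0.4
```

Run:
```python
from h import *
o=np.load('o2.npy',allow_pickle=True).item();c=cam('wrist',o);f=1.5625
print('before',L(onz(c,np.array([(316,354),(488,354)])/f,0)),L(onz(c,np.array([(184,138),(609,138)])/f,.14)))
o=robot.get_obs();print(o['time'],L(o['tool_pos']),o['ee_rot'],o['wrist_force'].round(1))
```

```text
before [[-0.1604  0.0421  0.    ]
 [-0.1597 -0.0392  0.    ]] [[-0.1602  0.0418  0.14  ]
 [-0.1595 -0.0362  0.14  ]]
6.7167 [[-0.1481  0.0006  0.0257]] [-3.1414023  -0.6915176   1.25791217] [-0.7 -0.9 -0. ]
```

Call:
servo_tool --pt "-0.12 0 -0.1 0 0 0 40" --pt "-0.23 0 -0.19 0 0 0 40" --pt "-0.1 0 -0.35 0 0 0 40" --pt "0.05 0 -0.55 0 0 0 40" --pt "0.25 0 -0.75 0 0 0 40" --pt "0.4 0 -0.95 0 0 0 40" --pt "0.45 0 -1 0 0 0 40" --pt "0.45 0 -1 0 0 0 40"

```text
time: 7.38
tool_pos: [0.5897, -0.0514, 0.1339]
ee_rot: [3.134, -0.69, 1.262]
wrist_force: [0.1, 0.2, -0.3]
width: 0.0401
finger_force: 0.0
```

Run:
```python
from h import *
o=robot.get_obs();print(o['time'],L(o['tool_pos']),o['ee_rot'],o['wrist_force'].round(1))
im=robot.snapshot('scene');cv2.imwrite('pics/s3.png',cv2.resize(im[110:290,150:390,::-1],(800,600),interpolation=cv2.INTER_CUBIC))
```

```text
7.3833 [[-0.1781 -0.0013  0.1339]] [ 3.13444264 -0.69034607  1.26178149] [ 0.1  0.2 -0.3]
```

View pics/s3.png

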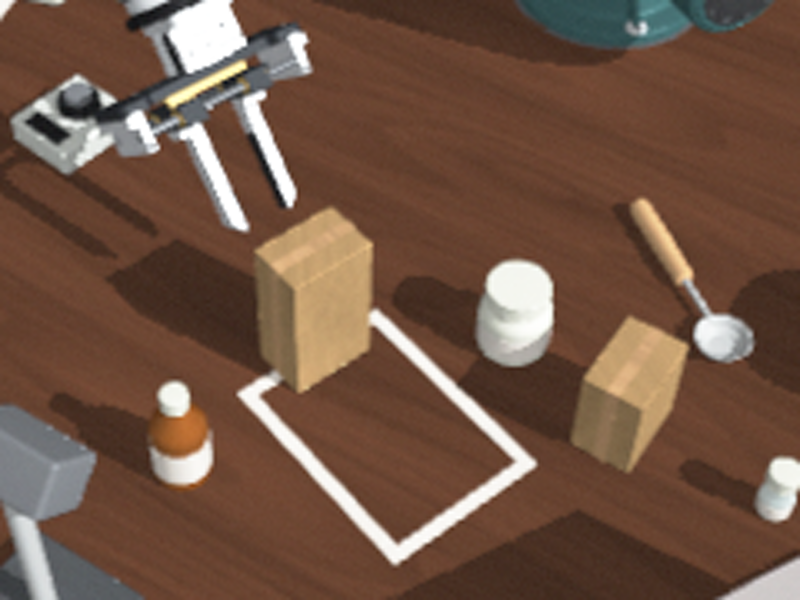

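The crop shows the carton standing with its front foot edge from (300,390) to (372,345), inside the near tape. Next is the high push.

Call:
servo_tool --pt "0.06 0 0.05 0 0 0 40" --pt "0.12 0 0.1 0 0 0 40" --pt "0.18 0 0.15 0 0 0 40" --pt "0.23 0 0.19 0 0 0 40" --pt "0.27 0 0.225 0 0 0 40" --pt "0.31 0 0.26 0 0 0 40" --pt "0.35 0 0.29 0 0 0 40" --pt "0.39 0 0.32 0 0 0 40" --pt "0.43 0 0.355 0 0 0 40" --pt "0.47 0 0.39 0 0 0 40" --pt "0.51 0 0.42 0 0 0 40" --pt "0.55 0 0.455 0 0 0 40"

```text
time: 8.43
tool_pos: [0.6107, 0.018, 0.1314]
ee_rot: [3.142, -0.691, 1.258]
wrist_force: [-1.2, 0.3, -0.9]
width: 0.0401
finger_force: 0.0
```

Run:
```python
from h import *
o=robot.get_obs();print(o['time'],L(o['tool_pos']),o['ee_rot'],o['wrist_force'].round(1))
im=robot.snapshot('scene');cv2.imwrite('pics/s4.png',cv2.resize(im[110:290,150:390,::-1],(800,600),interpolation=cv2.INTER_CUBIC))
```

```text
8.4333 [[-0.1057  0.0009  0.1314]] [ 3.14150718 -0.69128621  1.25772788] [-1.2  0.3 -0.9]
```

View pics/s4.png

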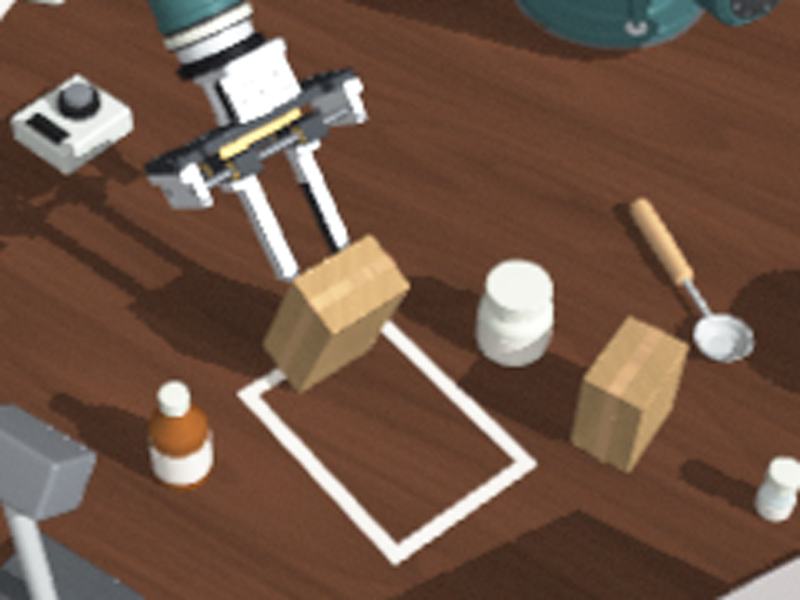

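The crop shows the carton leaning forward about 20°, pivoting on its toe with no slip. I'll push a little further.

Call:
servo_tool --pt "0.04 0 0.035 0 0 0 40" --pt "0.08 0 0.065 0 0 0 40" --pt "0.12 0 0.1 0 0 0 40" --pt "0.16 0 0.13 0 0 0 40" --pt "0.16 0 0.13 0 0 0 40" --pt "0.1 0 0.05 0 0 0 40" --pt "0 0 -0.1 0 0 0 40" --pt "-0.1 0 -0.3 0 0 0 20" --pt "-0.2 0 -0.5 0 0 0 0" --pt "-0.2 0 -0.7 0 0 0 0" --pt "-0.2 0 -0.9 0 0 0 0" --pt "-0.2 0 -1 0 0 0 0"

```text
time: 9.48
tool_pos: [0.5863, -0.0603, 0.1978]
ee_rot: [3.138, -0.69, 1.258]
wrist_force: [0.2, 0.4, -0.1]
width: 0.0099
finger_force: 0.0
```

Run:
```python
from h import *
o=robot.get_obs();print(o['time'],o['tool_pos'],L(o['tool_pos']),o['ee_rot'],o['wrist_force'].round(1))
im=robot.snapshot('wrist');cv2.imwrite('pics/w5.png',cv2.resize(im[:,:,::-1],(800,600),interpolation=cv2.INTER_CUBIC))
np.save('o5.npy',o,allow_pickle=True)
```

```text
9.4833 [ 0.58633466 -0.06034719  0.1978443 ] [[-0.1877 -0.0009  0.1978]] [ 3.13755087 -0.69027629  1.2579356 ] [ 0.2  0.4 -0.1]
```

View pics/w5.png

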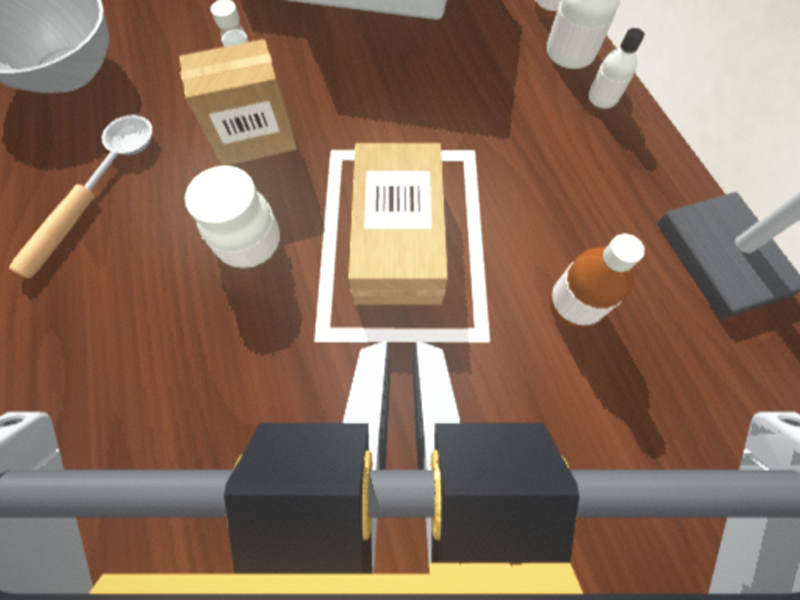

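The wrist view shows the carton lying label up inside the outline, its near bottom edge at (355,304)–(443,303) and its top far edge at (355,144)–(441,144).

Run:
```python
from h import *
o=np.load('o5.npy',allow_pickle=True).item();c=cam('wrist',o);f=1.5625
print(L(onz(c,np.array([(355,304),(443,303)])/f,0)),L(onz(c,np.array([(350,292),(447,292),(441,144),(355,144)])/f,.055)))
print('inner tape near',L(onz(c,np.array([(330,328),(476,328)])/f,0)))
```

```text
[[-0.0717  0.0429  0.    ]
 [-0.0701 -0.0377  0.    ]] [[-0.0843  0.0412  0.055 ]
 [-0.0837 -0.0355  0.055 ]
 [ 0.0664 -0.0352  0.055 ]
 [ 0.0657  0.0444  0.055 ]]
inner tape near [[-0.0951  0.0642  0.    ]
 [-0.0941 -0.0665  0.    ]]
```

Call:
servo_tool --pt "-0.15 0 -0.22 0 -0.07 0 0" --pt "-0.3 0 -0.44 0 -0.14 0 0" --pt "-0.45 0 -0.66 0 -0.21 0 0" --pt "-0.58 0.02 -0.87 0 -0.28 0 0" --pt "-0.58 0.04 -0.87 0 -0.36 0 0" --pt "-0.58 0.07 -0.87 0 -0.44 0 0" --pt "-0.58 0.07 -0.87 0 -0.44 0 0"

```text
time: 10.12
tool_pos: [0.5635, -0.1515, 0.2265]
ee_rot: [3.14, 0.001, 1.264]
wrist_force: [0.4, 1.3, 0.8]
width: 0.0004
finger_force: 0.0
```

Call:
servo_tool --pt "-0.3 0 0 0 0 0 0" --pt "-0.6 0 0 0 0 0 0" --pt "-0.8 0 0 0 0 0 0" --pt "-0.9 0 0 0 0 0 0" --pt "-0.9 0 0 0 0 0 0"

```text
time: 10.53
tool_pos: [0.5331, -0.2426, 0.2247]
ee_rot: [-3.14, -0.001, 1.254]
wrist_force: [-0.9, 0.0, -0.5]
width: 0.0004
finger_force: 0.0
```

Run:
```python
from h import *
o=robot.get_obs();print(o['time'],o['tool_pos'],o['ee_rot'],o['joint_positions'].round(2))
im=robot.snapshot('wrist');cv2.imwrite('pics/w6.png',cv2.resize(im[:,:,::-1],(800,600),interpolation=cv2.INTER_CUBIC))
np.save('o6.npy',o,allow_pickle=True)
c=cam('wrist',o);print(proj(c,[[.502,-.334,.043]])*1.5625)
```

```text
10.5333 [ 0.53307002 -0.24261329  0.22465053] [-3.13984119e+00 -1.35350247e-03  1.25442023e+00] [-0.52  0.17  1.28  0.    1.7  -0.21]
[[402.17318687 386.51651053]]
```

View pics/w6.png

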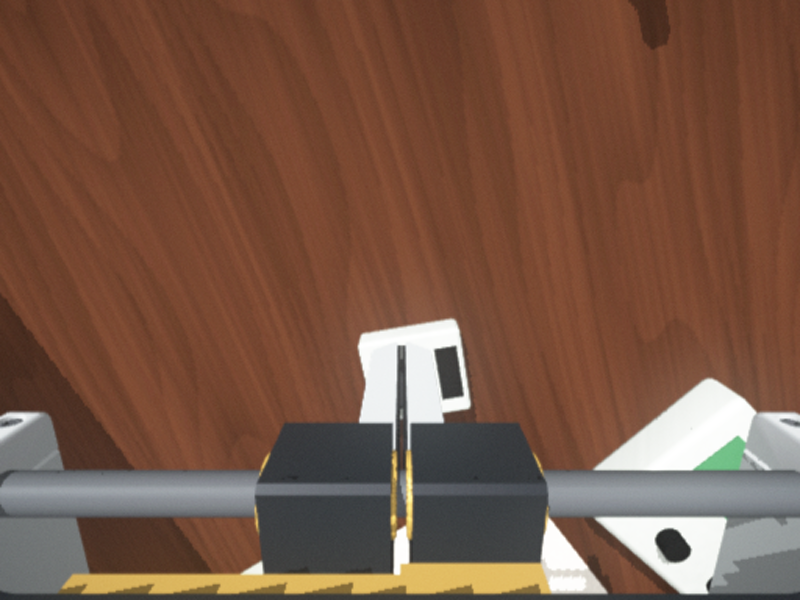

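The console sits at (415,365) with the button hidden behind the fingers, so I'll back off 170 mm to see it.

Call:
servo_tool --pt "-0.35 0 0 0 0 0 0" --pt "-0.7 0 0 0 0 0 0" --pt "-1 0 0 0 0 0 0"

```text
time: 10.83
tool_pos: [0.5036, -0.3357, 0.2256]
ee_rot: [3.141, -0.001, 1.26]
wrist_force: [0.5, 0.8, -0.5]
width: 0.0006
finger_force: 0.0
```

Call:
servo_tool --pt "-0.35 0 0 0 0 0 0" --pt "-0.6 0 0 0 0 0 0" --pt "-0.7 0 0 0 0 0 0" --pt "-0.7 0 0 0 0 0 0" --pt "-0.7 0 0 0 0 0 0"

```text
time: 11.25
tool_pos: [0.4825, -0.4013, 0.2254]
ee_rot: [-3.141, -0.002, 1.258]
wrist_force: [0.6, -0.0, -0.2]
width: 0.0004
finger_force: 0.0
```

Run:
```python
from h import *
o=robot.get_obs();print(o['time'],o['tool_pos'],o['ee_rot'])
im=robot.snapshot('wrist')
c=cam('wrist',o);p=proj(c,[[.502,-.334,.043]])[0];print(p)
for r in robot.find_in('button','wrist')[:3]: print(np.round(r['extent'],1),r['conf'],onz(c,r['extent'][:2],.043))
np.save('o7.npy',o,allow_pickle=True)
x,y=(p-[60,45]).astype(int);x=max(x,0);y=max(y,0);print(x,y)
cv2.imwrite('pics/w7.png',cv2.resize(im[y:y+90,x:x+120,::-1],(800,600),interpolation=cv2.INTER_CUBIC))
```

```text
11.25 [ 0.48245548 -0.40130414  0.22542105] [-3.14136913e+00 -2.03966205e-03  1.25835933e+00]
[256.30588046 119.48572835]
[258.1 119.5  22.6  22.9] 0.97 [[ 0.50401152 -0.33466878  0.043     ]]
196 74
```

View pics/w7.png

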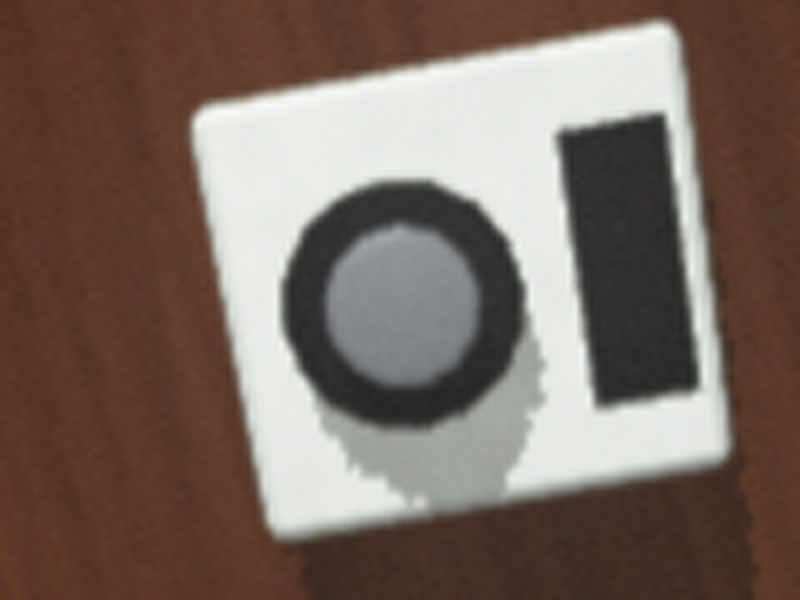

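The crop shows the button's centre at (403,304), which agrees with the estimate of (0.502, -0.334). I'll move above it and descend.

Call:
servo_tool --pt "0.35 -0.01 0 0 0 0 0" --pt "0.7 -0.02 0 0 0 0 0" --pt "0.7 -0.02 0.2 0 0 0 0" --pt "0.7 -0.02 0.5 0 0 0 0" --pt "0.7 -0.02 0.8 0 0 0 0" --pt "0.7 -0.02 0.9 0 0 0 0"

```text
time: 11.85
tool_pos: [0.5004, -0.3314, 0.1311]
ee_rot: [-3.135, -0.003, 1.261]
wrist_force: [0.2, 0.0, -0.2]
width: 0.0006
finger_force: 0.0
```

Call:
servo_tool --pt "0 0 0.2 0 0 0 0" --pt "0 0 0.35 0 0 0 0" --pt "0 0 0.45 0 0 0 0" --pt "0 0 0.5 0 0 0 0" --pt "0 0 0.5 0 0 0 0" --pt "0 0 0.5 0 0 0 0"

```text
time: 12.35
tool_pos: [0.5021, -0.3353, 0.0867]
ee_rot: [3.14, 0.0, 1.258]
wrist_force: [-0.4, 0.3, 0.6]
width: 0.0007
finger_force: 0.0
```

Call:
servo_tool --pt "0 0 0.08 0 0 0 0" --pt "0 0 0.16 0 0 0 0" --pt "0 0 0.2 0 0 0 0" --pt "0 0 0.23 0 0 0 0" --pt "0 0 0.25 0 0 0 0" --pt "0 0 0.27 0 0 0 0" --pt "0 0 0.29 0 0 0 0" --pt "0 0 0.29 0 0 0 0" --pt "0 0 0.29 0 0 0 0"

```text
time: 13.1
tool_pos: [0.502, -0.3357, 0.0629]
ee_rot: [3.139, 0.001, 1.258]
wrist_force: [-6.0, 5.7, 22.9]
width: 0.0003
finger_force: 11.1
```

Run:
```python
from h import *
o=np.load('o7.npy',allow_pickle=True).item();w=cam('wrist',o);s=cam('scene');d=cam('side')
print(tri([(w,(256.5,119.6)),(s,(173.4,138.5))]),tri([(w,(256.5,119.6)),(d,(299.5,147.2))]))
for z in (.036,.043,.05,.056): print(z,onz(w,(256.5,119.6),z),proj(s,onz(w,(256.5,119.6),z)),proj(d,onz(w,(256.5,119.6),z)))
# apparent diameter vs z
for z in (.036,.043,.05,.056):
  a=proj(w,[[.502-.0133,-.334+.0043,z],[.502+.0133,-.334-.0043,z]]);print(z,np.linalg.norm(a[0]-a[1]))
i=cv2.cvtColor(cv2.imread('pics/w7.png'),cv2.COLOR_BGR2RGB)
print(robot.get_obs()['wrist_force'])
# live edges: button pixels in scene & side
for n,c in (('scene',s),('side',d)): 
  r=robot.snapshot(n); print(n,[(np.round(q['extent'],1),round(q['conf'],2)) for q in robot.find_in('button',n)[:2]])
```

```text
[ 0.50159227 -0.33369603  0.04219275] [ 0.50289704 -0.33414594  0.03984063]
0.036 [[ 0.50209417 -0.33443252  0.036     ]] [[173.28107639 139.90879682]] [[299.70610287 147.97538722]]
0.043 [[ 0.50217431 -0.33419964  0.043     ]] [[173.04479674 138.37398023]] [[299.82641238 146.61049806]]
0.05 [[ 0.50225445 -0.33396677  0.05      ]] [[172.80682202 136.82815288]] [[299.94737707 145.238176  ]]
0.056 [[ 0.50232315 -0.33376716  0.056     ]] [[172.60148068 135.49430425]] [[300.05158663 144.05593785]]
0.036 23.195585784980082
0.043 23.661246880289156
0.05 24.145987691774412
0.056 24.577570482735002
[-5.96340301  5.68083108 22.94824994]
scene []
side []
```

Call:
servo_tool --pt "0 0 -0.03 0 0 0 0" --pt "0 0 -0.03 0 0 0 0" --pt "0 0 -0.03 0 0 0 0"

```text
time: 13.55
tool_pos: [0.502, -0.3357, 0.0631]
ee_rot: [3.139, 0.001, 1.258]
wrist_force: [-2.2, 3.7, 12.7]
width: 0.0006
finger_force: 6.1
```

Call:
servo_tool --pt "0 0 -0.02 0 0 0 0" --pt "0 0 -0.02 0 0 0 0" --pt "0 0 -0.02 0 0 0 0"

```text
time: 13.8
tool_pos: [0.502, -0.3357, 0.0632]
ee_rot: [3.14, 0.001, 1.258]
wrist_force: [-1.3, 0.7, 7.5]
width: 0.0004
finger_force: 3.9
```

Call:
servo_tool --pt "0 0 -0.02 0 0 0 0" --pt "0 0 -0.02 0 0 0 0" --pt "0 0 -0.02 0 0 0 0"

```text
time: 14.05
tool_pos: [0.5019, -0.3357, 0.0642]
ee_rot: [3.14, 0.0, 1.258]
wrist_force: [0.3, 0.4, 4.3]
width: 0.0005
finger_force: 2.1
```

Call:
servo_tool --pt "0 0 -0.02 0 0 0 0" --pt "0 0 -0.02 0 0 0 0" --pt "0 0 -0.02 0 0 0 0"

```text
time: 14.3
tool_pos: [0.5019, -0.3357, 0.0659]
ee_rot: [3.14, 0.0, 1.258]
wrist_force: [2.2, -0.4, 3.9]
width: 0.0005
finger_force: 1.7
```

Call:
servo_tool --pt "0 0 -0.03 0 0 0 0" --pt "0 0 -0.03 0 0 0 0" --pt "0 0 -0.03 0 0 0 0"

```text
time: 14.55
tool_pos: [0.5013, -0.3352, 0.0684]
ee_rot: [-3.141, -0.0, 1.258]
wrist_force: [1.2, -1.3, 1.0]
width: 0.0003
finger_force: 0.9
```

The unloading curve (about 5 N over 6 mm, then a hard stop) shows the button went fully down. Now I back off.

Call:
servo_tool --pt "0 0 -0.3 0 0 0 0" --pt "0 0 -0.6 0 0 0 0" --pt "0 0 -0.9 0 0 0 0" --pt "0 0 -1 0 0 0 0" --pt "0 0 -1 0 0 0 0"

```text
time: 14.97
tool_pos: [0.5025, -0.3361, 0.1717]
ee_rot: [3.137, 0.002, 1.258]
wrist_force: [0.5, 0.7, 0.1]
width: 0.0006
finger_force: 0.0
```

Run:
```python
from h import *
o=robot.get_obs();print(o['time'],o['tool_pos'],o['wrist_force'].round(1))
im=robot.snapshot('scene');cv2.imwrite('pics/s8.png',cv2.resize(im[110:290,150:390,::-1],(800,600),interpolation=cv2.INTER_CUBIC))
```

```text
14.9667 [ 0.50248174 -0.33606285  0.17167193] [0.5 0.7 0.1]
```

View pics/s8.png

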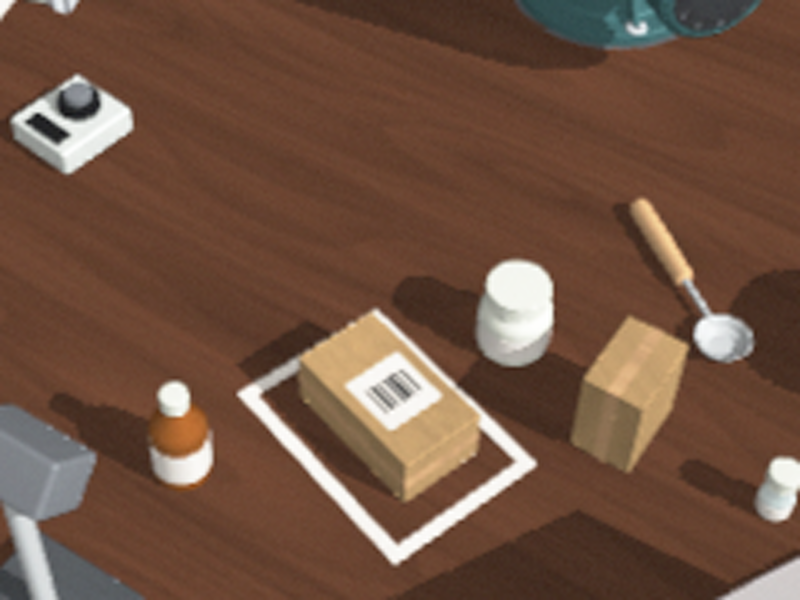

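The final crop shows the carton flat and label up inside the outline at (390,405), the console unmoved at (72,123), and every bystander in place.

```bash
python3 -c "
from bench import robot
print(robot.close_job())"
```

```text
the job is handed in; nothing more can be done
None
```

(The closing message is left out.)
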